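# Press a feed roller home in a spring-loaded V-cradle

## Task

Take the thick black feed roller out of its grey plastic rest and lay it in the steel V-cradle of the checking fixture, with its plain end up against the cradle's stop plate and its thin shaft stub at the open end. Then press the roller down so that it bears on both faces of the vee and the sprung cradle is pushed down to about half of its 12 mm travel; the job finishes while you hold it pressed there, so do not let up. Leave the other things on the bench where they are.

Things in the scene. Friction and masses are not known exactly. Their poses are not given: they have to be found in the camera images.
- roller: Feed roller: black rubber cylinder, 30 mm in diameter, 92 mm long, about 0.22 kg. At one end a steel shaft stub, 12 mm in diameter, sticks out 16 mm; the other end is plain. Origin at the cylinder's centre; y axis along the roller, plain end at y = +46 mm, stub at y = -46 to -62 mm. It starts lying level in the rest, its centre 49 mm above the bench.
- plain_end (a point): Centre of the roller's plain end face.
- rest: Fixed grey plastic rest, holds the roller along its y axis, plain end to +y. Plate 60 x 100 mm (top 20 mm above the bench) with two saddles 14 mm thick, centred at y = +-37 mm, 60 mm free between them for fingers. Square slots 34 mm wide, slot floor 34 mm and lips 46 mm above the bench. Origin at the centre of its underside on the bench, z up.
- fixture: Fixed checking fixture: aluminium base 70 x 104 mm (top 20 mm above the bench) under the sprung steel V-cradle. Origin at the centre of its underside on the bench, z up; the vee runs along its y axis, stop plate at +y, -y end open. The cradle also floats up to 3 mm sideways (x) on weak springs, 0.4 N per mm. It and the rest swap places between starts; their y axes differ by 0.7 rad at most.
- cradle (a joint): How far the cradle is pushed down, in m: 0 up (at the start), 0.012 at the bottom. Sprung: it starts to move at about 3.5 N of load (the roller's own weight does not move it), then about 1 N more per mm: about 9.5 N at 6 mm, roller's weight included.
- vee_seat (a point): Point on the cradle (sinks with it), 71 mm above the bench when up: where the roller's origin lies when seated against the stop plate. Axes as the fixture. Two 90-degree vees, 18 mm thick, centred at y = +-36 mm, 54 mm free between them for fingers above a bridge plate 29 mm below this point; the vees' top edges are 5 mm below it, outer walls at x = +-26 mm.
- stop_face (a point): Centre line of the stop plate's inner face, on the cradle, 46 mm from vee_seat along +y at the same height. The plate is steel, 44 mm wide, 5 mm thick, and reaches 3 mm above this point. Axes as the fixture.
- staples_box: Bystander: small carton, 36 x 62 x 21 mm. Origin at the centre of its underside.
- blue_tape_small: Bystander: small roll of tape lying flat, 56 mm wide, 19 mm high. Origin at the centre of its underside.

How it is judged (in metres and radians):
On the way:
1. the roller is lifted clear of the rest (z of roller in the frame of rest above 0.075 m and contact force between roller and rest below 0.05 N), for 0.1 s.
At the end, for the whole second after the job is handed in: The roller lies still in the vee (within 0.025 rad of its axis, centre within 2 mm sideways and 2 mm up or 3 mm down), plain end within 5 mm of the stop plate, pressing with over 1 N on a sloping face of each side of the vee, the cradle held 3 to 10 mm down (value of joint cradle between 0.003 and 0.01 m and (contact force between roller and cradle_c4 above 1 N or contact force between roller and cradle_c5 above 1 N) and (contact force between roller and cradle_c6 above 1 N or contact force between roller and cradle_c7 above 1 N) and angle between the y axis of roller and the y axis of vee_seat, either way round below 0.025 rad and x of roller in the frame of vee_seat between -0.002 and 0.002 m and z of roller in the frame of vee_seat between -0.003 and 0.002 m and y of plain_end in the frame of vee_seat between 0.041 and 0.048 m and linear speed of roller below 0.02 m/s); the arm keeps its last pose, push and grip.
It fails at once if the staples box is moved more than 30 mm (distance of staples_box from where it was at the start of the episode above 0.03 m).
It fails at once if the small tape roll is moved more than 30 mm (distance of blue_tape_small from where it was at the start of the episode above 0.03 m).
It also fails if it takes over 48 s, if anything falls off the work surface, if the arm or the gripper's body presses on something with over 40 N, if the wrist force passes 120 N, or if a joint passes its speed limit or range.

## Robot

A 6-joint arm with a two-finger parallel gripper is mounted at the origin on the work surface; the furniture and walls round the work are solid. World frame = base frame: x ahead of the robot, y to its left, z up, the work surface at z = 0. Lengths are in mm, angles in degrees, forces in N, time in s.
With the tool pointing down it reaches from about 350 to 850 mm from the base axis. Payload 8.1 kg.
Tool frame: the origin (TCP) lies midway between the tips of the shut fingers; the grasp point (between the pads) lies 19 mm behind it (r.pinch_z is the distance from the TCP to the grasp point, in mm); z points along the fingers, y is the line along which they close (so a half turn about z gives the same grasp; the last joint's range is limited). The gripper opens to 85 mm and grips with 20 to 120 N. Pads are 22 mm wide; open, the fingers measure 114 mm over their backs; the gripper's body (76 mm by 85 mm) begins 54 mm behind the grasp point. The pads swing forward as they close: fully open they stand 13 mm farther back than shut.
Start: joints at [-73.132, 7.471, 85.268, -0, 87.261, -4.893], TCP at [222.461, -557.24, 231.292] pointing down, gripper open.
Joint ranges: [-169.43, 169.43], [-51.17, 129.36], [1.28, 143.12], [-76.62, 256.62], [0, 156.53], [-152.29, 152.29]. Speed limits (degrees/s): [136.94, 136.94, 159.86, 180, 180, 180].

## Interface

Orientations are given as [roll, pitch, yaw] about the fixed x, y, z axes, in that order (R = Rz(yaw) Ry(pitch) Rx(roll)).
In Python, from bench import sensors, optics, job, r gives the robot as it stands.
- The arm moves only by the tool play_rows, never from a script. Its argument "motion" is a list that holds one entry, the list of rows, each a list of 6 numbers: the shift along the tool's x, y, z in cm, then the turn, a rotation vector about the tool's x, y, z in degrees. In form: [[[x, y, z, ax, ay, az], ...]]. A call has 1 to 5 rows; each row is the pose to reach, as a shift and turn from the pose commanded when the call began, along the tool's axes at that moment; what a row does not reach only later rows make up. A row lasts 1/10 s, in which the tool goes at most 50 mm and 8.59 degrees, less where a joint would pass 70% of its speed; a pose out of reach is approached as far as the arm can. A call with a gripper value outside its range is refused whole. "jaw" is the opening, from 0 (shut) to 1 (fully open), set as the call begins (left out, the last holds). The fingers move at their own pace and stop on an object; "squeeze" is the grip in N (left out, the last holds). Time passes only in rows, so rows that repeat a pose let the fingers close. It gives the time, the measured TCP pose, the force, the opening and the grip force at its end, in the units of the state.
- sensors.sense(): the state, without advancing time (a new reading comes with each control period).
- optics.snapshot(name): name is "side" or "top"; returns a dict with "pixels" (480x640x3 uint8, red, green, blue), "mtx" (3x3 intrinsics, pixels), "k1" (the pictures are not rectified: a ray, as slopes to the right and down, at radius r is drawn at 1 + k1 r^2 times it, then the intrinsics apply), "R" (3x3) and "t" (3): a world point X has camera coordinates R X + t. Camera axes: x right, y down, z forward; pixel columns grow to the right and rows downward; lengths in mm; the calibration is good to about 2 mm. A picture is of the moment at which its call begins. There is no depth.
- job.hand_in(): hands the job in; it is judged then, once.
The state is a dict: "time": time; "joint_pos": joint angles; "qd": joint speeds; "joint_efforts": joint torques, N m; "tool_pos": TCP position; "tcp_rot": TCP orientation; "ft_force": force on the tool from outside, world axes, zero at the start; "wrist_torque": the same for the moment, N m; "finger_gap": finger opening in mm; "grip_force": force on a finger pad.
Only numpy, scipy, OpenCV 4.12 (cv2) and the standard library are available. Lean on these libraries where they do the work, as an engineer would, in place of code of your own. Each camera call takes 0.05 s, during which the arm holds its last target. There are 200 camera calls.

## Working session

There is one attempt and no reset: what is moved stays moved. The work goes in short steps, Python scripts to look and compute and a tool call to move; the robot and the scene stay as the last step left them, time stands still between calls to the robot, and variables do not carry over. Pictures are saved under pics/ and viewed, at most 10 in all, crops included, and the job is handed in when it is done.

Besides the shell and the picture viewer there is one more tool, called after "Emit:" by a JSON object that holds its "fn" and its "kwargs", one argument or row to a line. play_rows: Moves the arm, as the interface text tells. Its arguments: {"type":"object","properties":{"motion":{"type":"array","items":{"type":"array","items":{"type":"array","items":{"type":"number"}}}},"jaw":{"type":"number"},"squeeze":{"type":"number"}},"required":["motion"]}

```bash
mkdir -p pics; ls
python3 - <<'E'
from bench import sensors, optics, job, r
import cv2, numpy as np, pickle
s=sensors.sense(); print({k:np.round(v,2) for k,v in s.items()}, r.pinch_z)
for n in ("top","side"):
    d=optics.snapshot(n); pickle.dump(d,open(f"{n}.pkl","wb")); cv2.imwrite(f"pics/{n}0.png",d["pixels"][:,:,::-1])
    print(n,d["mtx"],d["k1"],np.round(d["R"],3),d["t"], -d["R"].T@d["t"])
E
```

```text
pics
{'time': np.float64(0.0), 'joint_pos': array([-73.13,   7.52,  85.33,   0.  ,  87.26,  -4.89]), 'qd': array([ 0.05,  0.05, -0.06, -0.02,  0.05, -0.02]), 'joint_efforts': array([ 0.000e+00, -5.694e+01, -5.006e+01, -0.000e+00,  1.000e-02,
        0.000e+00]), 'tool_pos': array([ 222.3 , -556.7 ,  230.23]), 'tcp_rot': array([-1.7989e+02, -1.0000e-02,  2.1760e+01]), 'ft_force': array([-0.48,  0.  ,  1.19]), 'wrist_torque': array([0.02, 0.01, 0.01]), 'grip_force': np.float64(0.0), 'finger_gap': np.float64(85.44)} 18.700000000000003
top [[616.8397728    0.         322.82295578]
 [  0.         616.8397728  235.95153955]
 [  0.           0.           1.        ]] 0.06645769596108177 [[ 0.029 -1.    -0.008]
 [-0.996 -0.028 -0.09 ]
 [ 0.09   0.01  -0.996]] [  57.11488921  542.56787441 1385.73741208] [ 414.1325368    57.82429719 1429.35677028]
side [[444.99035249   0.         319.40621525]
 [  0.         444.99035249 246.63821962]
 [  0.           0.           1.        ]] -0.009857483207116897 [[ 0.996 -0.092  0.016]
 [-0.032 -0.501 -0.865]
 [ 0.087  0.861 -0.502]] [-528.22383385  129.10951992  783.33440318] [ 461.64044478 -657.84492057  513.25494075]
```

View pics/top0.png

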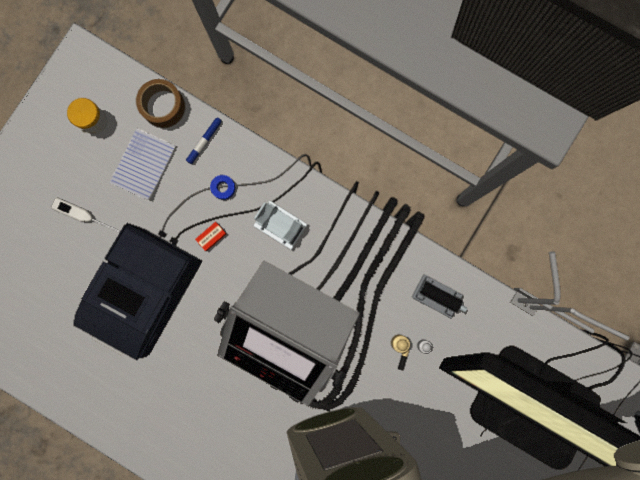

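View pics/side0.png

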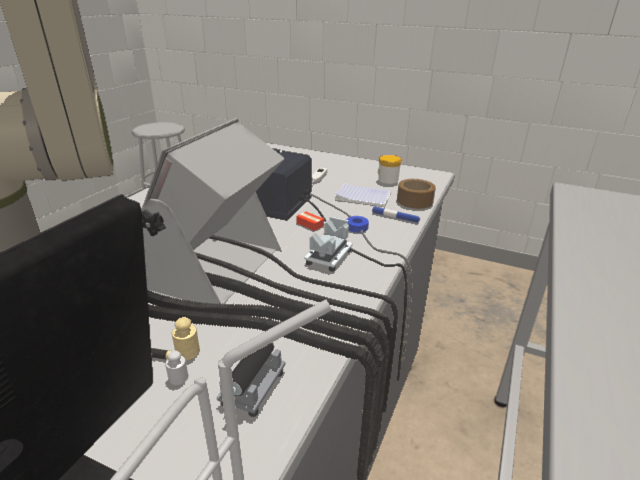

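```bash
cat > h.py <<'E'
import numpy as np, cv2, pickle
def load(n): return pickle.load(open(f"{n}.pkl","rb"))
def ray(d,uv):
    p=np.linalg.inv(d["mtx"])@[uv[0],uv[1],1]; q=p[:2].copy(); x=q.copy()
    for _ in range(20): x=q/(1+d["k1"]*(x@x))
    v=d["R"].T@[x[0],x[1],1]; return -d["R"].T@d["t"], v/np.linalg.norm(v)
def plane(d,uv,z):
    c,v=ray(d,uv); return c+v*(z-c[2])/v[2]
def proj(d,X):
    c=d["R"]@np.asarray(X,float)+d["t"]; s=c[:2]/c[2]; s=s*(1+d["k1"]*(s@s)); return (d["mtx"]@[s[0],s[1],1])[:2]
def tri(d1,u1,d2,u2):
    A=[];b=[]
    for d,u in((d1,u1),(d2,u2)):
        c,v=ray(d,u); P=np.eye(3)-np.outer(v,v); A.append(P); b.append(P@c)
    A=np.vstack(A); b=np.hstack(b); x=np.linalg.lstsq(A,b,rcond=None)[0]; return x, np.linalg.norm(A@x-b)
def crop(d,u,v,w,h,s):
    return cv2.resize(d["pixels"][v:v+h,u:u+w,::-1],None,fx=s,fy=s,interpolation=cv2.INTER_CUBIC)
E
python3 - <<'E'
from h import *
t,s=load("top"),load("side")
m=np.vstack([np.hstack([crop(t,400,260,80,60,5),crop(t,240,190,80,60,5)]),np.hstack([crop(s,210,330,80,80,5)[:300] if 0 else crop(s,210,345,80,60,5),crop(s,290,212,80,60,5)])])
cv2.imwrite("pics/m0.png",m)
E
```

```text
(no output)
```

View pics/m0.png

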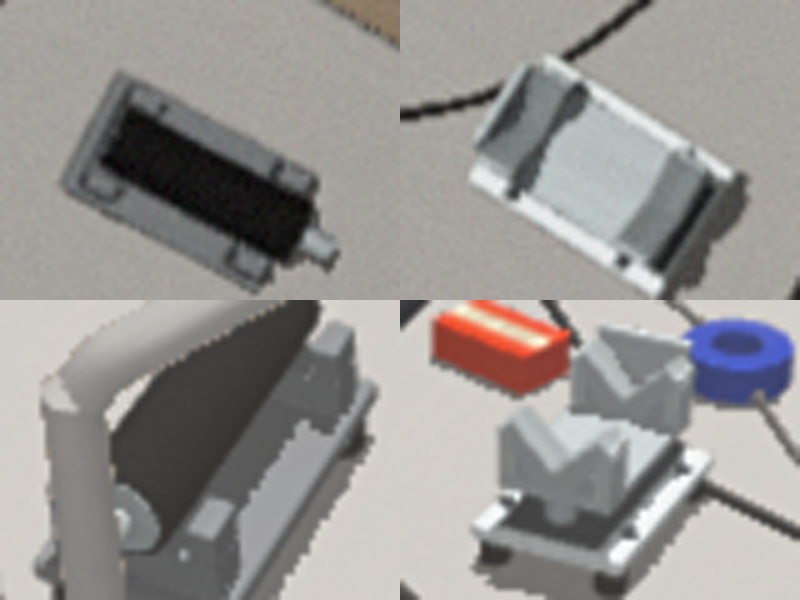

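Run:
```python
from h import *
np.set_printoptions(precision=1,suppress=True)
t,s=load("top"),load("side")
print("TCP px",proj(t,[222,-557,231]),proj(s,[222,-557,231]), "+200z",proj(t,[222,-557,431]),proj(s,[222,-557,431]))
g=t["pixels"].max(2)
def mask(u,v,w,h,f):
    m=np.zeros(g.shape,np.uint8); m[v:v+h,u:u+w]=f[v:v+h,u:u+w]
    n,l,st,_=cv2.connectedComponentsWithStats(m); k=1+np.argmax(st[1:,4]); return (l==k).astype(np.uint8)
m=mask(412,270,60,50,g<40)
c=cv2.findContours(m,0,1)[0][0]; box=cv2.boxPoints(cv2.minAreaRect(c))
for z in (49,):
  P=np.array([plane(t,b,z)[:2] for b in box]); print("roller box",box,P,np.linalg.norm(np.diff(P[[0,1,2]],axis=0),axis=1))
pts=np.argwhere(m)[:,::-1].astype(float); W=np.array([plane(t,p,49)[:2] for p in pts]); mu=W.mean(0); w,V=np.linalg.eigh(np.cov((W-mu).T)); print("roller mean",mu,"dir",V[:,1],np.degrees(np.arctan2(V[1,1],V[0,1])), "len",np.sqrt(12*w))
q=lambda x,y,ox,oy:np.array([ox+(x-2)/5,oy+(y-2)/5])
stub=q(322,247,400,260); print("stub",stub,plane(t,stub,49))
print("rest plate corners z20")
for p in [(62,187),(118,70),(262,290)]: print(plane(t,q(*p,400,260),20))
print("fixture corners z20")
C=[plane(t,q(x-400,y,240,190),20)[:2] for x,y in [(545,55),(470,178),(660,293),(738,172)]]
print(np.array(C)); print([np.linalg.norm(C[i]-C[(i+1)%4]) for i in range(4)])
for i,j in((1,2),(0,3)): d=C[i]-C[j]; print("yaxis ang",np.degrees(np.arctan2(d[1],d[0])))
for name,a,b in[("lamp top",(553,254),(326,308)),("lamp elbow",(557,300),(230,365)),("box near corner",(238,303),(212,300))]:
    print(name,tri(t,a,s,b))
```

```text
TCP px [656.6 406.7] [-209.1  668. ] +200z [727.8 431.8] [-659.7  357.8]
roller box [[419.2 292.5]
 [425.3 281. ]
 [462.7 300.9]
 [456.5 312.4]] [[ 418.6 -145.4]
 [ 444.4 -158.6]
 [ 403.  -241.2]
 [ 377.4 -227.9]] [29.  92.4]
roller mean [ 410.6 -193.6] dir [0.4 0.9] 63.45883405276327 len [28.6 91.8]
stub [464. 309.] [ 385.3 -244.2   49. ]
rest plate corners z20
[ 407.9 -133.5   20. ]
[ 461.6 -158.1   20. ]
[ 364.6 -223.8   20. ]
fixture corners z20
[[619.4 199.9]
 [561.5 232.3]
 [511.  143.3]
 [567.7 109.3]]
[np.float64(66.40426022338653), np.float64(102.36369676850313), np.float64(66.13278797751468), np.float64(104.38963134914978)]
yaxis ang 60.44486244340989
yaxis ang 60.28629345473959
lamp top (array([ 497.7, -356.7,  276.6]), np.float64(1.6836344571578663))
lamp elbow (array([ 414. , -377.5,  236.6]), np.float64(2.762317530620169))
box near corner (array([ 331.6,  279.3, -173.9]), np.float64(67.83929910754048))
```

Run:
```python
from h import *
np.set_printoptions(precision=1,suppress=True)
t,s=load("top"),load("side")
for name,a,b in[("mon",(443,362),(137,197)),("boxR",(357,315),(283,160)),("boxL",(268,264),(283,160)),("boxR2",(357,315),(240,122)),("boxfront",(235,312),(240,122)),("boxfrontR",(330,365),(160,165)),("lampjoint",(515,298),(200,390))]:
    print(name,*tri(t,a,s,b))
```

```text
mon [ 294.1 -153.3  295.5] 0.7974397694558052
boxR [421.6   1.8 286.8] 68.34657139524724
boxL [468.4 176.  224.2] 5.190870630734944
boxR2 [391.8   6.8 342.4] 23.42098904006078
boxfront [381.4 227.9 285.1] 12.977689038846956
boxfrontR [275.7  49.  263.1] 4.732331376196665
lampjoint [ 394.3 -327.1  157.3] 27.193068277099506
```

Emit:
{"fn": "play_rows", "kwargs": {
  "motion": [
    [[0,0,-5,0,0,0],[0,0,-10,0,0,0],[0,0,-15,0,0,0],[0,0,-15,0,0,0]]
  ],
  "jaw": 0.7
}}

```text
time: 0.5
tool_pos: [223.1, -559.2, 390.7]
tcp_rot: [179.3, 0.1, 21.8]
ft_force: [0.6, 0.0, 1.0]
finger_gap: 59.9
grip_force: 0.0
```

```bash
cat > mv.py <<'E'
import sys, numpy as np
# usage: x y z yaw -> x y z yaw
a=[float(v) for v in sys.argv[1:9]]
c,s=np.cos(np.radians(a[3])),np.sin(np.radians(a[3]))
d=np.array(a[4:7])-a[:3]
print("shift cm",np.round(np.array([c*d[0]+s*d[1], s*d[0]-c*d[1], -d[2]])/10,2),"turn z",round(-(a[7]-a[3]),2),"dist",np.linalg.norm(d))
E
python3 mv.py 222.5 -557.2 381.3 21.76 410.6 -193.6 381.3 63.5
```

```text
shift cm [ 30.95 -26.8   -0.  ] turn z -41.74 dist 409.37338701972317
```

Emit:
{"fn": "play_rows", "kwargs": {
  "motion": [
    [[3.4,-2.98,0,0,0,-8.3],[6.8,-5.96,0,0,0,-16.6],[10.2,-8.94,0,0,0,-24.9],[13.6,-11.92,0,0,0,-33.3],[17,-14.9,0,0,0,-41.7]]
  ]
}}

```text
time: 1.0
tool_pos: [325.5, -354.1, 380.8]
tcp_rot: [-180.0, -0.0, 63.8]
ft_force: [1.2, -0.2, -0.0]
finger_gap: 59.8
grip_force: 0.0
```

```bash
python3 - <<'E'
import numpy as np
c,s=np.cos(np.radians(21.76)),np.sin(np.radians(21.76))
x=222.46+c*170+s*-149; y=-557.24+s*170-c*-149; print(x,y)
E
python3 mv.py 325.1 -355.8 381.3 63.46 410.6 -193.6 381.3 63.5
```

```text
325.1094155055815 -355.83469347516564
shift cm [18.33  0.4  -0.  ] turn z -0.04 dist 183.3550926481182
```

Emit:
{"fn": "play_rows", "kwargs": {
  "motion": [
    [[4.6,0.1,0,0,0,0],[9.2,0.2,0,0,0,0],[13.8,0.3,0,0,0,0],[18.33,0.4,0,0,0,0],[18.33,0.4,0,0,0,0]]
  ]
}}

```text
time: 1.5
tool_pos: [412.4, -189.1, 381.1]
tcp_rot: [-180.0, -0.1, 63.8]
ft_force: [-0.3, 0.1, 0.1]
finger_gap: 60.0
grip_force: 0.0
```

Emit:
{"fn": "play_rows", "kwargs": {
  "motion": [
    [[0,0,4.5,0,0,0],[0,0,9,0,0,0],[0,0,13.5,0,0,0],[0,0,18,0,0,0],[0,0,22,0,0,0]]
  ]
}}

```text
time: 2.0
tool_pos: [409.4, -193.8, 158.6]
tcp_rot: [-179.9, 0.0, 63.4]
ft_force: [1.0, 0.2, -0.2]
finger_gap: 59.6
grip_force: 0.0
```

Emit:
{"fn": "play_rows", "kwargs": {
  "motion": [
    [[0,0,2,0,0,0],[0,0,3,0,0,0],[0,0,4,0,0,0],[0,0,4,0,0,0],[0,0,4,0,0,0]]
  ]
}}

```text
time: 2.5
tool_pos: [411.2, -194.2, 122.4]
tcp_rot: [179.9, 0.0, 63.5]
ft_force: [-0.4, 0.2, 1.2]
finger_gap: 60.0
grip_force: 0.0
```

Run:
```python
from bench import sensors, optics
from h import *
st=sensors.sense(); print({k:np.round(v,2) for k,v in st.items()})
for n in ("top","side"):
    d=optics.snapshot(n); pickle.dump(d,open(n+"1.pkl","wb"))
t,s=load("top1"),load("side1")
print(proj(t,[410,-194,100]),proj(s,[410,-194,100]))
cv2.imwrite("pics/m1.png",np.hstack([crop(t,370,230,130,130,3),crop(s,180,270,130,130,3)]))
```

```text
{'time': np.float64(2.5), 'joint_pos': array([-31.74, -11.09, 115.03,  -0.  ,  75.97,  -5.19]), 'qd': array([ 0.25, -0.47, -0.5 ,  0.02,  0.14,  0.05]), 'joint_efforts': array([-6.000e-02, -3.658e+01, -4.655e+01, -1.000e-02, -2.000e-02,
       -1.000e-02]), 'tool_pos': array([ 411.23, -194.2 ,  122.43]), 'tcp_rot': array([1.7991e+02, 1.0000e-02, 6.3450e+01]), 'ft_force': array([-0.42,  0.18,  1.2 ]), 'wrist_torque': array([-0.02,  0.04,  0.05]), 'grip_force': np.float64(0.0), 'finger_gap': np.float64(59.99)}
[445.60046978 297.2442558 ] [245.09153033 340.22610364]
```

View pics/m1.png

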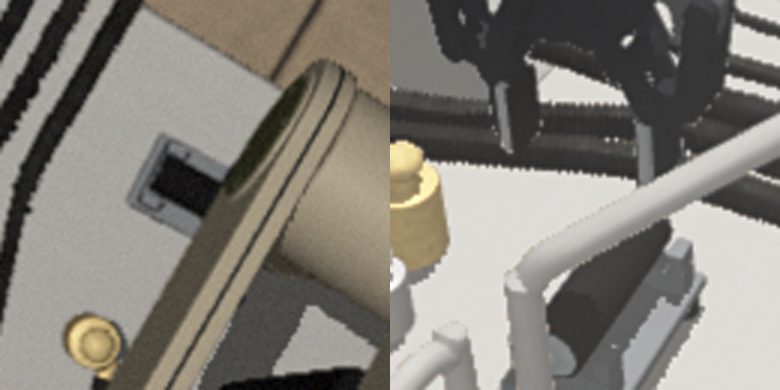

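Emit:
{"fn": "play_rows", "kwargs": {
  "motion": [
    [[0,0,3,0,0,0],[0,0,6,0,0,0],[0,0,8,0,0,0],[0,0,9,0,0,0],[0,0,9,0,0,0]]
  ]
}}

```text
time: 3.1
tool_pos: [410.1, -193.3, 30.7]
tcp_rot: [-179.9, -0.0, 63.5]
ft_force: [-1.0, 0.4, -0.2]
finger_gap: 59.8
grip_force: 0.0
```

Emit:
{"fn": "play_rows", "kwargs": {
  "motion": [
    [[0,0,0,0,0,0],[0,0,0,0,0,0],[0,0,0,0,0,0],[0,0,0,0,0,0],[0,0,0,0,0,0]]
  ],
  "jaw": 0.0,
  "squeeze": 40
}}

```text
time: 3.6
tool_pos: [411.7, -194.3, 32.9]
tcp_rot: [179.8, 0.0, 63.5]
ft_force: [-1.9, 0.9, 6.6]
finger_gap: 28.6
grip_force: 39.2
```

Emit:
{"fn": "play_rows", "kwargs": {
  "motion": [
    [[0,0,0,0,0,0],[0,0,0,0,0,0],[0,0,0,0,0,0],[0,0,0,0,0,0],[0,0,0,0,0,0]]
  ]
}}

```text
time: 4.1
tool_pos: [411.7, -194.3, 32.9]
tcp_rot: [179.8, 0.0, 63.5]
ft_force: [-0.8, 1.2, 7.1]
finger_gap: 28.9
grip_force: 39.2
```

Emit:
{"fn": "play_rows", "kwargs": {
  "motion": [
    [[0,0,-2,0,0,0],[0,0,-5,0,0,0],[0,0,-9,0,0,0],[0,0,-13,0,0,0],[0,0,-13,0,0,0]]
  ]
}}

```text
time: 4.6
tool_pos: [414.0, -195.7, 168.2]
tcp_rot: [179.4, 0.1, 63.5]
ft_force: [0.6, -0.8, -1.5]
finger_gap: 28.7
grip_force: 40.4
```

Emit:
{"fn": "play_rows", "kwargs": {
  "motion": [
    [[0,0,-4,0,0,0],[0,0,-8,0,0,0],[0,0,-12,0,0,0],[0,0,-16,0,0,0],[0,0,-16,0,0,0]]
  ]
}}

```text
time: 5.1
tool_pos: [412.5, -194.8, 327.5]
tcp_rot: [179.4, 0.1, 63.5]
ft_force: [1.4, -0.3, -1.7]
finger_gap: 28.8
grip_force: 40.7
```

```bash
python3 mv.py 410.6 -193.6 321.3 63.5 540 -10 321.3 63.5;python3 mv.py 540 -10 321.3 63.5 565 171 321.3 60.4
python3 - <<'E'
from bench import sensors, optics
from h import *
st=sensors.sense(); print({k:np.round(v,2) for k,v in st.items() if k in('tool_pos','tcp_rot','ft_force','wrist_torque')})
d=optics.snapshot("side"); pickle.dump(d,open("side2.pkl","wb"))
X=st["tool_pos"]; p=proj(d,X+[0,0,19]); print(p)
u,v=int(p[0])-100,max(int(p[1])-75,0)
cv2.imwrite("pics/m2.png",crop(d,u,v,200,150,4)); print(u,v)
E
```

```text
shift cm [22.2   3.39 -0.  ] turn z -0.0 dist 224.61816489322496
shift cm [17.31 -5.84 -0.  ] turn z 3.1 dist 182.7183625145541
{'tool_pos': array([ 412.5 , -194.8 ,  327.49]), 'tcp_rot': array([1.7944e+02, 5.0000e-02, 6.3460e+01]), 'ft_force': array([ 1.45, -0.32, -1.7 ]), 'wrist_torque': array([ 0.01, -0.02,  0.02])}
[231.89824176 166.45937089]
131 91
```

View pics/m2.png

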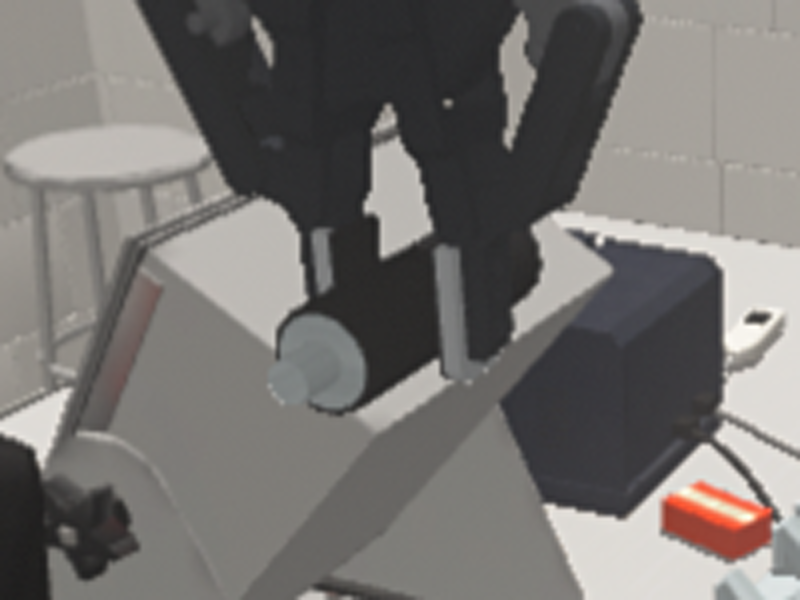

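Emit:
{"fn": "play_rows", "kwargs": {
  "motion": [
    [[3,0.5,0,0,0,0],[8,1.2,0,0,0,0],[13,2,0,0,0,0],[18,2.7,0,0,0,0],[22.2,3.39,0,0,0,0]]
  ]
}}

```text
time: 5.65
tool_pos: [540.2, -7.9, 318.5]
tcp_rot: [-179.8, 0.1, 63.5]
ft_force: [0.4, -0.7, -1.4]
finger_gap: 28.6
grip_force: 40.5
```

Emit:
{"fn": "play_rows", "kwargs": {
  "motion": [
    [[4.5,-1.5,0,0,0,0.8],[9,-3,0,0,0,1.6],[13.5,-4.5,0,0,0,2.4],[15.5,-5.84,0,0,0,3.1],[15.5,-5.84,0,0,0,3.1]]
  ]
}}

```text
time: 6.15
tool_pos: [555.6, 158.0, 318.1]
tcp_rot: [-179.8, 0.1, 60.6]
ft_force: [0.4, 0.1, -2.6]
finger_gap: 28.5
grip_force: 40.6
```

Run:
```python
from bench import sensors, optics
from h import *
np.set_printoptions(precision=1,suppress=True)
st=sensors.sense(); print({k:np.round(v,2) for k,v in st.items() if k in('tool_pos','tcp_rot','ft_force','wrist_torque','joint_pos')})
d=load("side2"); X=np.array([412.5,-194.8,327.5]); a=np.radians(63.5); u=np.array([np.cos(a),np.sin(a),0])
print("stub end pred",proj(d,X+[0,0,18]-62*u),"5mm more",proj(d,X+[0,0,18]-67*u))
for n in ("top","side"):
    d=optics.snapshot(n); pickle.dump(d,open(n+"3.pkl","wb"))
t,s=load("top3"),load("side3")
X=st["tool_pos"];print(proj(t,X),proj(s,X))
cv2.imwrite("pics/m3.png",np.hstack([crop(t,230,160,100,130,4),crop(s,260,100,100,130,4)]))
```

```text
{'joint_pos': array([10.8,  3.1, 80.9,  0.1, 96.2, 40.2]), 'tool_pos': array([555.6, 158. , 318.1]), 'tcp_rot': array([-179.8,    0.1,   60.6]), 'ft_force': array([ 0.3,  0.1, -2.6]), 'wrist_torque': array([-0.1, -0. ,  0. ])}
stub end pred [198.4 187.8] 5mm more [195.4 189.7]
[274.7 211.9] [328. 113.]
```

View pics/m3.png

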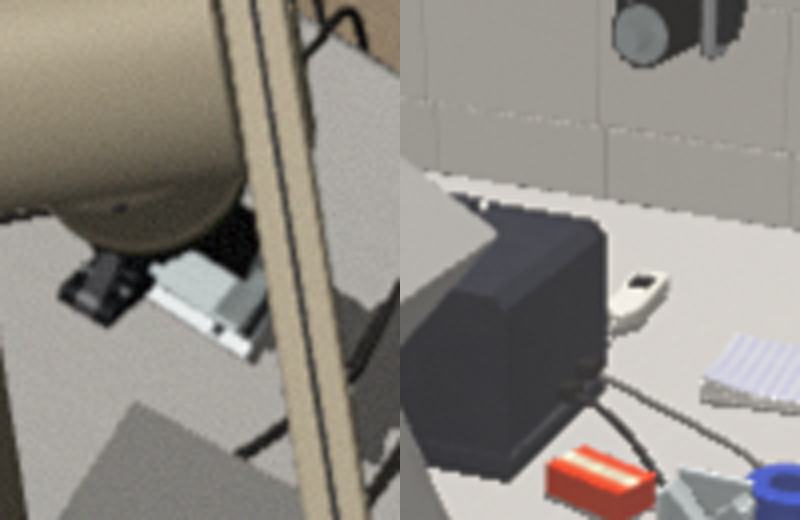

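Emit:
{"fn": "play_rows", "kwargs": {
  "motion": [
    [[0,0,3,0,0,0],[0,0,7,0,0,0],[0,0,11,0,0,0],[0,0,13,0,0,0],[0,0,13,0,0,0]]
  ]
}}

```text
time: 6.75
tool_pos: [554.0, 152.4, 185.8]
tcp_rot: [-179.6, 0.4, 60.3]
ft_force: [-0.9, -0.4, -2.9]
finger_gap: 28.7
grip_force: 40.5
```

Emit:
{"fn": "play_rows", "kwargs": {
  "motion": [
    [[0,0,3,0,0,0],[0,0,6,0,0,0],[0,0,9,0,0,0],[0,0,10,0,0,0],[0,0,10,0,0,0]]
  ]
}}

```text
time: 7.25
tool_pos: [556.5, 153.7, 90.6]
tcp_rot: [-179.9, 0.1, 60.3]
ft_force: [-0.3, -0.1, -2.5]
finger_gap: 28.6
grip_force: 40.5
```

Run:
```python
from bench import sensors, optics
from h import *
np.set_printoptions(precision=1,suppress=True)
t=load("top"); q=lambda x,y:np.array([240+(x-400-2)/5,190+(y-2)/5])
a=plane(t,q(530,62),74); b=plane(t,q(475,140),74); d=b-a; print("stop",a,b,np.linalg.norm(d),np.degrees(np.arctan2(d[1],d[0])),(a+b)/2-51*np.array([.494,.870,0]))
st=sensors.sense(); print({k:np.round(v,2) for k,v in st.items() if k in('tool_pos','tcp_rot','ft_force','wrist_torque','joint_pos')})
s=optics.snapshot("side"); pickle.dump(s,open("side4.pkl","wb"))
cv2.imwrite("pics/m4.png",crop(s,280,165,100,100,6)); 
for n,dd in (("init",load("side")),):
    print("seat -46 end px",proj(dd,np.array([565,171.2,71])-45*np.array([.494,.870,0])))
```

```text
stop [608.3 201.   74. ] [572.8 224.1  74. ] 42.3055617695457 147.00781765475446 [565.3 168.2  74. ]
{'joint_pos': array([10.4, 10.4, 97.1, -0. , 72.6, 40. ]), 'tool_pos': array([556.5, 153.7,  90.7]), 'tcp_rot': array([-179.9,    0.1,   60.3]), 'ft_force': array([-0.3, -0.1, -2.5]), 'wrist_torque': array([ 0.1, -0. ,  0. ])}
seat -46 end px [320.  238.9]
```

View pics/m4.png

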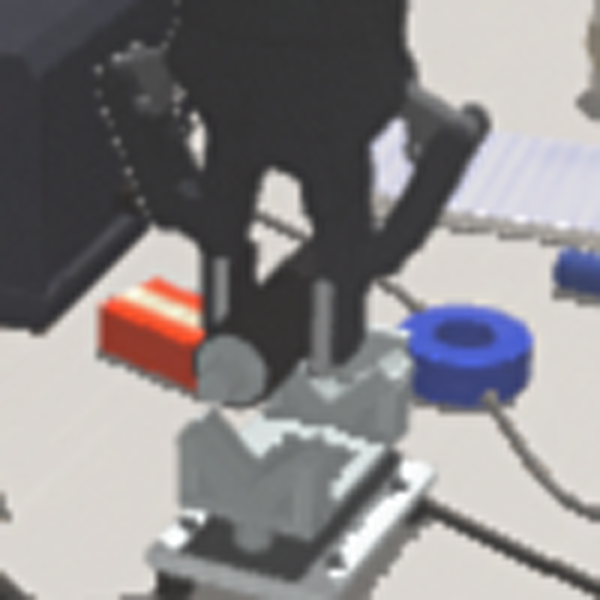

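Run:
```python
from h import *
np.set_printoptions(precision=1,suppress=True)
s=load("side4"); s0=load("side"); q=lambda x,y:np.array([280+(x-3)/6,165+(y-3)/6])
a=np.radians(60.3); u=np.array([np.cos(a),np.sin(a),0]); xx=np.array([u[1],-u[0],0])
T=np.array([556.5,153.7,107.1])
print("pred face",proj(s,T-46*u)," obs",q(232,370), "obs xy@z107",plane(s,q(232,370),107.1)," pred xy",T-46*u)
S=np.array([565,170,71.])
for n,x,y,z in(("apex",0,-45,-21.2),("innerL",-16.2,-45,-5),("innerR",16.2,-45,-5),("outL",-26,-45,-5),("outR",26,-45,-5),("stopL",-22,46,3),("stopR",22,46,3)):
    p=proj(s,S+x*xx+y*u+[0,0,z]); print(n,p,"crop",(p-[280,165])*6+3)
# roller end-face disc in image, segmentation
cv2.imwrite("pics/m5.png",np.hstack([crop(s,305,212,50,50,8),crop(s0,305,212,50,50,8)]))
```

```text
pred face [316.6 227.5]  obs [318.2 226.2] obs xy@z107 [537.3 119.3 107.1]  pred xy [533.7 113.7 107.1]
apex [319.9 248.1] crop [242.2 501.9]
innerL [312.8 239.6] crop [200.  450.7]
innerR [327.3 243. ] crop [286.5 471.2]
outL [308.5 238.6] crop [174.2 444.5]
outR [331.7 244.1] crop [313.1 477.5]
stopL [328.  217.9] crop [290.8 320.3]
stopR [346.5 221.9] crop [401.8 344.3]
```

View pics/m5.png

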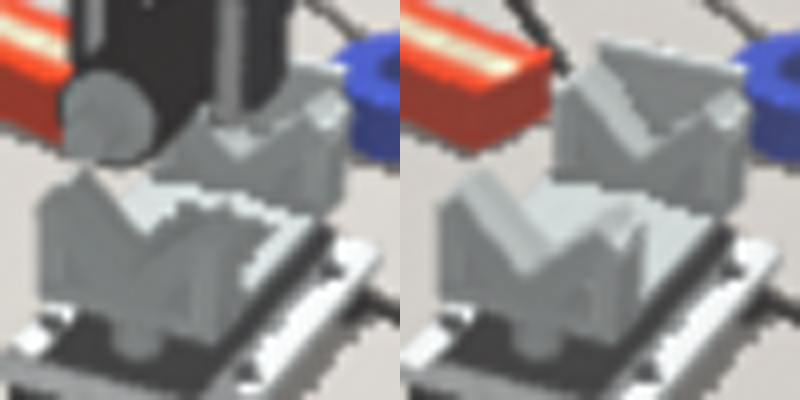

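Emit:
{"fn": "play_rows", "kwargs": {
  "motion": [
    [[0.7,-0.03,0.5,0,0,0],[1.3,-0.06,1.5,0,0,0],[1.3,-0.06,2.5,0,0,0],[1.3,-0.06,3.2,0,0,0],[1.3,-0.06,3.2,0,0,0]]
  ]
}}

```text
time: 7.8
tool_pos: [561.6, 166.0, 57.3]
tcp_rot: [-179.9, 0.1, 60.4]
ft_force: [-0.3, 0.5, -2.8]
finger_gap: 28.6
grip_force: 40.5
```

Emit:
{"fn": "play_rows", "kwargs": {
  "motion": [
    [[0,0,0.1,0,0,0],[0,0,0.2,0,0,0],[0,0,0.3,0,0,0],[0,0,0.4,0,0,0],[0,0,0.4,0,0,0]]
  ]
}}

```text
time: 8.3
tool_pos: [563.4, 166.3, 55.8]
tcp_rot: [180.0, -0.0, 60.4]
ft_force: [-1.4, 0.7, 2.1]
finger_gap: 28.7
grip_force: 40.9
```

Emit:
{"fn": "play_rows", "kwargs": {
  "motion": [
    [[0,0,-0.2,0,0,0],[0,0,-0.2,0,0,0],[0.1,0,-0.2,0,0,0],[0.2,0,-0.2,0,0,0],[0.2,0,-0.2,0,0,0]]
  ]
}}

```text
time: 8.8
tool_pos: [564.0, 168.0, 57.2]
tcp_rot: [-180.0, 0.0, 60.4]
ft_force: [-0.0, 0.4, -2.4]
finger_gap: 28.6
grip_force: 40.7
```

Emit:
{"fn": "play_rows", "kwargs": {
  "motion": [
    [[0.05,0,0,0,0,0],[0.1,0,0,0,0,0],[0.1,0,0,0,0,0],[0.1,0,0,0,0,0]]
  ]
}}

```text
time: 9.2
tool_pos: [564.5, 168.8, 57.3]
tcp_rot: [-180.0, -0.0, 60.4]
ft_force: [-0.6, 0.3, -2.0]
finger_gap: 28.5
grip_force: 40.7
```

Emit:
{"fn": "play_rows", "kwargs": {
  "motion": [
    [[0.05,0,0,0,0,0],[0.1,0,0,0,0,0],[0.1,0,0,0,0,0],[0.1,0,0,0,0,0]]
  ]
}}

```text
time: 9.6
tool_pos: [565.0, 169.6, 57.3]
tcp_rot: [-180.0, 0.0, 60.4]
ft_force: [-0.5, -1.1, -2.2]
finger_gap: 28.9
grip_force: 40.7
```

Emit:
{"fn": "play_rows", "kwargs": {
  "motion": [
    [[0.05,0,0,0,0,0],[0.1,0,0,0,0,0],[0.1,0,0,0,0,0],[0.1,0,0,0,0,0]]
  ]
}}

```text
time: 10.0
tool_pos: [565.1, 169.9, 57.1]
tcp_rot: [-180.0, 0.1, 60.3]
ft_force: [-2.9, -4.5, 0.5]
finger_gap: 29.0
grip_force: 40.8
```

Emit:
{"fn": "play_rows", "kwargs": {
  "motion": [
    [[-0.15,0,0,0,0,0],[-0.15,0,0.15,0,0,0],[-0.15,0,0.3,0,0,0],[-0.15,0,0.45,0,0,0],[-0.15,0,0.6,0,0,0]]
  ]
}}

```text
time: 10.5
tool_pos: [565.3, 169.4, 51.9]
tcp_rot: [179.9, -0.0, 60.4]
ft_force: [-2.9, -1.4, 4.9]
finger_gap: 28.5
grip_force: 41.2
```

Emit:
{"fn": "play_rows", "kwargs": {
  "motion": [
    [[0,0,0,0,0,0],[0,0,0,0,0,0],[0,0,0,0,0,0],[0,0,0,0,0,0]]
  ]
}}

```text
time: 10.9
tool_pos: [565.3, 169.4, 51.9]
tcp_rot: [180.0, -0.0, 60.4]
ft_force: [-1.2, -1.4, 4.9]
finger_gap: 28.7
grip_force: 41.2
```

Run:
```python
from bench import sensors, optics
from h import *
st=sensors.sense(); print({k:np.round(v,2) for k,v in st.items() if k in('tool_pos','tcp_rot','ft_force','wrist_torque')})
s=optics.snapshot("side"); t=optics.snapshot("top")
cv2.imwrite("pics/m6.png",np.hstack([crop(s,295,200,70,75,6),crop(load("side"),295,200,60,75,6)])[:,:780])
```

```text
{'tool_pos': array([565.28, 169.39,  51.89]), 'tcp_rot': array([ 1.7995e+02, -5.0000e-02,  6.0360e+01]), 'ft_force': array([-1.21, -1.4 ,  4.92]), 'wrist_torque': array([-0.2 ,  0.21, -0.13])}
```

View pics/m6.png

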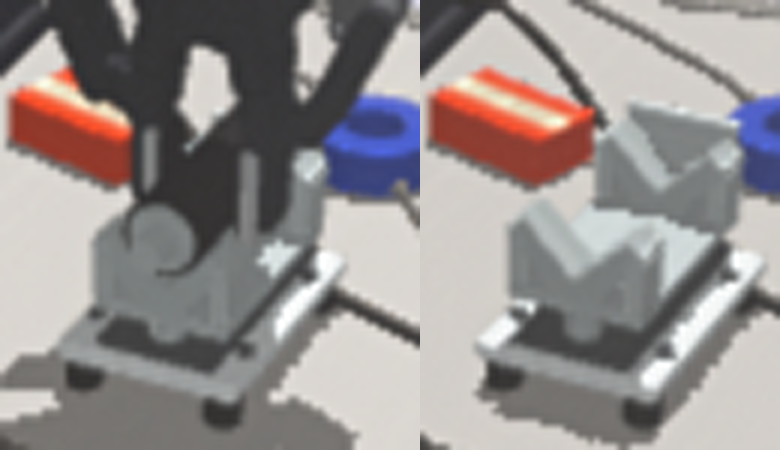

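Emit:
{"fn": "play_rows", "kwargs": {
  "motion": [
    [[0,0,-0.3,0,0,0],[0,0,-0.7,0,0,0],[-0.1,0,-0.7,0,0,0],[-0.1,0,-0.7,0,0,0],[-0.1,0,-0.7,0,0,0]]
  ]
}}

```text
time: 11.5
tool_pos: [563.8, 168.2, 57.7]
tcp_rot: [-180.0, 0.0, 60.4]
ft_force: [-0.8, 0.5, -2.4]
finger_gap: 28.7
grip_force: 40.6
```

Run:
```python
from bench import sensors
st=sensors.sense(); print({k:st[k] for k in('tool_pos','tcp_rot','ft_force','wrist_torque')})
```

```text
{'tool_pos': array([563.7521149 , 168.2183935 ,  57.66140009]), 'tcp_rot': array([-1.79954843e+02,  4.11744292e-02,  6.03606456e+01]), 'ft_force': array([-0.75925933,  0.4792505 , -2.40398214]), 'wrist_torque': array([0.01950208, 0.00182594, 0.01571368])}
```

Emit:
{"fn": "play_rows", "kwargs": {
  "motion": [
    [[0,0,0.2,0,0,0],[0,0,0.4,0,0,0],[0,0,0.6,0,0,0],[0,0,0.8,0,0,0],[0,0,0.9,0,0,0]]
  ]
}}

```text
time: 12.0
tool_pos: [564.8, 168.2, 49.9]
tcp_rot: [180.0, -0.0, 60.4]
ft_force: [-1.4, -2.1, 7.4]
finger_gap: 28.5
grip_force: 41.4
```

Emit:
{"fn": "play_rows", "kwargs": {
  "motion": [
    [[0,0,0,0,0,0],[0,0,0,0,0,0],[0,0,0,0,0,0],[0,0,0,0,0,0]]
  ]
}}

```text
time: 12.4
tool_pos: [564.9, 168.2, 50.2]
tcp_rot: [179.9, -0.0, 60.3]
ft_force: [-1.7, -2.5, 6.7]
finger_gap: 28.8
grip_force: 41.4
```

Run:
```python
from bench import sensors
import numpy as np
st=sensors.sense(); print({k:np.round(st[k],3) for k in('tool_pos','tcp_rot','ft_force','wrist_torque')})
```

```text
{'tool_pos': array([564.904, 168.171,  50.152]), 'tcp_rot': array([ 1.79935e+02, -2.80000e-02,  6.03490e+01]), 'ft_force': array([-1.719, -2.476,  6.674]), 'wrist_torque': array([-0.445,  0.406, -0.132])}
```

Emit:
{"fn": "play_rows", "kwargs": {
  "motion": [
    [[-0.05,0,0.02,0,0,0],[-0.1,0,0.03,0,0,0],[-0.1,0,0.03,0,0,0],[-0.1,0,0.03,0,0,0]]
  ]
}}

```text
time: 12.8
tool_pos: [565.0, 167.9, 50.3]
tcp_rot: [179.9, -0.1, 60.4]
ft_force: [-1.9, -0.2, 7.0]
finger_gap: 28.5
grip_force: 41.4
```

Run:
```python
from bench import sensors, optics
from h import *
st=sensors.sense(); print({k:np.round(st[k],3) for k in('tool_pos','tcp_rot','ft_force','wrist_torque')})
s=optics.snapshot("side"); cv2.imwrite("pics/m7.png",crop(s,300,205,65,55,12))
```

```text
{'tool_pos': array([564.968, 167.941,  50.258]), 'tcp_rot': array([ 1.79895e+02, -1.15000e-01,  6.03590e+01]), 'ft_force': array([-1.882, -0.249,  6.998]), 'wrist_torque': array([ 0.   ,  0.123, -0.182])}
```

View pics/m7.png

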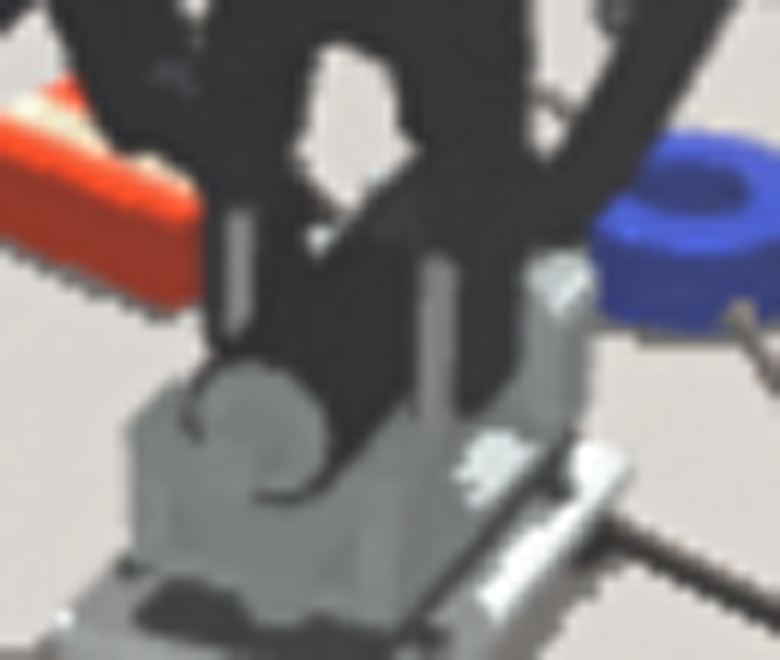

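Emit:
{"fn": "play_rows", "kwargs": {
  "motion": [
    [[0,0,0,0,0.25,0],[0,0,0,0,0.5,0],[0,0,0,0,0.5,0],[0,0,0,0,0.5,0]]
  ]
}}

```text
time: 13.25
tool_pos: [565.0, 168.0, 50.3]
tcp_rot: [179.9, -0.6, 60.4]
ft_force: [0.1, 0.7, 7.1]
finger_gap: 28.5
grip_force: 41.4
```

```bash
cat > f.py <<'E'
from bench import sensors
import numpy as np
st=sensors.sense(); print({k:np.round(st[k],3) for k in('tool_pos','tcp_rot','ft_force','wrist_torque')})
u=np.array([.494,.87,0]);x=np.array([.87,-.494,0]);F=st['ft_force'];T=st['wrist_torque']
print("Fu",F@u,"Fx",F@x,"Tx",T@x,"Tu",T@u,"resid",T@x-.28*(F@u))
E
python3 f.py
```

```text
{'tool_pos': array([565.025, 167.978,  50.324]), 'tcp_rot': array([179.891,  -0.626,  60.357]), 'ft_force': array([0.09 , 0.681, 7.12 ]), 'wrist_torque': array([ 0.01 ,  0.155, -0.153])}
Fu 0.6373400728897398 Fx -0.2581524724794951 Tx -0.06758203318735291 Tu 0.14000909234976344 resid -0.2460372535964801
```

Emit:
{"fn": "play_rows", "kwargs": {
  "motion": [
    [[0,0,0,0,0.25,0],[0,0,0,0,0.5,0],[0,0,0,0,0.5,0],[0,0,0,0,0.5,0]]
  ]
}}

```text
time: 13.65
tool_pos: [565.1, 168.0, 50.3]
tcp_rot: [179.9, -1.1, 60.4]
ft_force: [-0.5, 1.8, 7.4]
finger_gap: 28.5
grip_force: 41.4
```

```bash
python3 f.py
```

```text
{'tool_pos': array([565.057, 168.036,  50.319]), 'tcp_rot': array([179.888,  -1.13 ,  60.364]), 'ft_force': array([-0.523,  1.783,  7.364]), 'wrist_torque': array([-0.032,  0.134, -0.145])}
Fu 1.292835818715754 Fx -1.3362409358792553 Tx -0.09446529887488955 Tu 0.10063569326478661 resid -0.45645932811530077
```

Emit:
{"fn": "play_rows", "kwargs": {
  "motion": [
    [[0,0,0,0,-0.35,0],[0,0,0,0,-0.7,0],[0,0,0,0,-0.7,0],[0,0,0,0,-0.7,0],[0,0,0,0,-0.7,0]]
  ]
}}

```text
time: 14.15
tool_pos: [565.0, 168.0, 50.2]
tcp_rot: [179.9, -0.4, 60.4]
ft_force: [-0.0, 0.4, 6.9]
finger_gap: 28.7
grip_force: 41.4
```

```bash
python3 f.py
```

```text
{'tool_pos': array([564.967, 167.977,  50.249]), 'tcp_rot': array([179.899,  -0.416,  60.36 ]), 'ft_force': array([-0.047,  0.427,  6.927]), 'wrist_torque': array([ 0.068,  0.136, -0.095])}
Fu 0.3485353447764473 Fx -0.2522694909246217 Tx -0.007827580402214122 Tu 0.15168334306577486 resid -0.10541747693961938
```

```bash
python3 -c "
from bench import job
print(job.hand_in())"
```

```text
the job is handed in; nothing more can be done
None
```

The roller is in the V-cradle, plain end about 2 mm short of the stop plate and pressed with about 9.3 N (by the spring figures given, roughly 5.8 mm down). I handed the job in while holding it there, but the hand-in gave no verdict, so I don't know whether it passed.

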